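# Turn over a barrel sample in the cellar's tasting rack

## Robot

A 6-joint arm with a two-finger parallel gripper is mounted at the origin on the work surface. World frame = base frame: x ahead of the robot, y to its left, z up, the work surface at z = 0. Lengths are in m, angles in rad, forces in N, time in s.
With the tool pointing down it reaches from about 0.3 to 0.875 m from the base axis. Payload 6.4 kg.
Tool frame: the origin (TCP) lies between the finger pads; the fingertips stand 11 mm ahead of it and the grasp point (between the pads) lies 8 mm behind it (ctrl.tcp_to_tips is the distance from the TCP to the fingertips, in m); x points along the fingers, z is the direction in which the jaws open and shut, and the axes are right-handed (so a half turn about x gives the same grasp; the last joint's range is limited). The gripper opens to 85 mm and grips with 20 to 120 N. Pads are 22 mm wide; open, the fingers measure 114 mm over their backs; the gripper's body (76 mm by 85 mm) begins 54 mm behind the grasp point. The pads swing forward as they close: fully open they stand 13 mm farther back than shut.
Start: joints at [1.038, 0.181, 1.607, -0, 1.354, -0.206], TCP at [0.185, 0.545, 0.242] pointing down, gripper open.
Joint ranges: [-2.99, 2.99], [-0.89, 2.07], [0.3, 2.58], [-1.14, 4.28], [0, 2.63], [-3.12, 3.12]. Speed limits (rad/s): [2.57, 2.57, 3.01, 3.14, 3.14, 3.14].

## Interface

Orientations are given as a unit quaternion [w, x, y, z].
In Python, from bench import ctrl, eyes, hand_in gives the robot as it stands. The module is installed in compiled form; this text tells all that it offers.
- The arm moves only by the tool step_arm, never from a script. Its arguments are lists of equal length, an entry for each row: "xyz": the shift along the world's x, y, z in mm, a list of three; "spin": the turn about the world's z in rad; "fingers": the opening in per cent of the stroke, from 0 (shut) to 100 (fully open). A call has 1 to 10 rows; each row is the pose to reach, as a shift and turn from the pose commanded when the call began; what a row does not reach only later rows make up. A row lasts 1/10 s, in which the tool goes at most 50 mm and 8.59 degrees, less where a joint would pass 70% of its speed; a pose out of reach is approached as far as the arm can. A call with a gripper value outside its range is refused whole. The fingers move at their own pace and stop on an object; the grip force is fixed at half the most. Time passes only in rows, so rows that repeat a pose let the fingers close. It gives the time, the measured TCP pose, the force and the opening at its end, in the units of the state.
- ctrl.get_obs(): the state, without advancing time (a new reading comes with each control period).
- eyes.camera(name): name is "scene" or "top" or "wrist"; returns the picture (384x512x3 uint8, red, green, blue); there is no depth.
- eyes.camera_model(name): a dict with "vertical_fov" (degrees; the focal length in pixels is half the picture's height over the tangent of half this angle, whatever the lens; pixels are square), "cx", "cy" (the principal point, pixels), "pose" (4x4, takes a point from camera to world coordinates); the wrist camera has in their place "tool_from_camera" (4x4, takes a point from camera to tool coordinates, whose origin is the TCP and whose axes are the tool frame's). Camera axes: x right, y up, looking along -z (the intrinsics and any distortion apply to the point x, -y, -z); pixel columns grow to the right and rows downward; lengths in m; the calibration is good to about 2 mm. A picture is of the moment at which its call begins: read the wrist's pose just before it. camera_model takes no time and is no camera call.
- hand_in(): hands the job in, once; it reports no verdict.
The state is a dict: "time_s": time; "q": joint angles; "dq": joint speeds; "joint_efforts": joint torques, N m; "eef_pos": TCP position; "eef_rot": TCP orientation; "wrist_force": force on the tool from outside, world axes, zero at the start; "torque": the same for the moment, N m; "opening": opening from 0.0 (shut) to 1.0 (fully open).
Only numpy, scipy, OpenCV 4.12 (cv2) and the standard library are available. Lean on these libraries where they do the work, as an engineer would, in place of code of your own. Each camera call takes 0.05 s, during which the arm holds its last target.

## Task

Take the open, emptied tube out of the four-hole sample rack and lower it gently into the stoneware crock for washing: set it down on the bottom, do not drop it in. Stand the stoppered sample from the carrier fully home in the rack hole that this leaves free, and leave the other tubes and everything else on the bench as they are.

Things in the scene. Friction and masses are not known exactly. Their poses are not given: they have to be found in the camera images.
- spent: green glass sample tube, OPEN (no stopper): outside diameter 36 mm, round-edged foot, rim 170 mm above the foot; 0.13 kg. Origin: underside of the foot, z up the tube. The emptied one: the only open tube in the rack, in any of its holes, rim 178 mm above the bench. Grip it outside near the rim, fingers closing across the row.
- fresh: green glass sample tube with a cork stopper: outside diameter 36 mm, round-edged foot, glass rim 170 mm above the foot, cork 32 mm wide standing 14 mm above the rim; 0.23 kg. Origin: underside of the foot, z up the tube. The only stoppered tube in the carrier, in any hole; rim 178 mm above the bench. Grip the glass near the rim, fingers closing across the row.
- rack: pale wood rack, fixed, 318 mm (y) x 72 mm (x), 100 mm high: 18 mm upper board with four through holes in a row along y, 70 mm apart; base board with a 10 mm deep recess under each, floor 8 mm above the bench. Holes and recesses 42 mm wide: 3 mm play round a tube. Origin on the bench under its centre, z up.
- rack_hole0 (a point): centre of the mouth of a hole of the sample rack, on the upper face of the upper board, 100 mm above the bench; the foot of a tube that is fully home stands 92 mm below it. End hole, 105 mm from the rack's centre towards its -y.
- rack_hole1 (a point): centre of the mouth of a hole of the sample rack, on the upper face of the upper board, 100 mm above the bench; the foot of a tube that is fully home stands 92 mm below it. 35 mm from the rack's centre towards its -y.
- rack_hole2 (a point): centre of the mouth of a hole of the sample rack, on the upper face of the upper board, 100 mm above the bench; the foot of a tube that is fully home stands 92 mm below it. 35 mm from the rack's centre towards its +y.
- rack_hole3 (a point): centre of the mouth of a hole of the sample rack, on the upper face of the upper board, 100 mm above the bench; the foot of a tube that is fully home stands 92 mm below it. End hole, 105 mm from the rack's centre towards its +y.
- carrier: three-hole carrier, darker wood, fixed, steel handle at each end: 280 mm (x, over handles) x 90 mm (y), end panels 100 mm high, upper board's top 85 mm; 42 mm holes in a row along x, 70 mm apart, recess floors 8 mm above the bench. Origin on the bench under its centre. Stands left or right of the rack, the crock on the other side.
- crock: white stoneware crock, fixed, open top, 150 mm across the banded rim, 125 mm high; inside 128 mm wide (112 mm at the floor), 117 mm deep, walls 8 mm. Origin on the bench under its centre, z up. A tube set down in it stands or leans on the wall, its top standing out.
- crock_in (a point): centre of the crock's inner floor, 8 mm above the bench.
- keep_a: green glass sample tube with a cork stopper: outside diameter 36 mm, round-edged foot, glass rim 170 mm above the foot, cork 32 mm wide standing 14 mm above the rim; 0.23 kg. Origin: underside of the foot, z up the tube. One of the three that stay in the rack.
- keep_b: green glass sample tube with a cork stopper: outside diameter 36 mm, round-edged foot, glass rim 170 mm above the foot, cork 32 mm wide standing 14 mm above the rim; 0.23 kg. Origin: underside of the foot, z up the tube. One of the three that stay in the rack.
- keep_c: green glass sample tube with a cork stopper: outside diameter 36 mm, round-edged foot, glass rim 170 mm above the foot, cork 32 mm wide standing 14 mm above the rim; 0.23 kg. Origin: underside of the foot, z up the tube. One of the three that stay in the rack.
- spare_a: green glass sample tube, OPEN (no stopper): outside diameter 36 mm, round-edged foot, rim 170 mm above the foot; 0.13 kg. Origin: underside of the foot, z up the tube. One of the two spares that stay in the carrier.
- spare_b: green glass sample tube, OPEN (no stopper): outside diameter 36 mm, round-edged foot, rim 170 mm above the foot; 0.13 kg. Origin: underside of the foot, z up the tube. One of the two spares that stay in the carrier.
- glass: stemmed tasting glass, 155 mm tall, 65 mm wide, standing beyond the rack (+x side); origin at the centre of its foot. Bystander.
- corkscrew: folded waiter's corkscrew, 100 by 12 by 14 mm, lying on the bench on the robot's side of the rack; origin at its underside centre. Bystander.
- cork: loose bottle cork, 24 mm wide, 45 mm long, lying on the bench on the robot's side of the rack; origin at its underside centre. Bystander.
There are look-alikes about, which are no part of the job. What is shaped like the spent but pink or purple is not meant.

How it is judged:
By the outcome, as a careful person would: the job done as asked, in the order asked, and still so for the second after the job is handed in, with the robot touching nothing.
It also fails if it takes over 72 s, if anything falls off the work surface, if the arm or the gripper's body presses on something with over 40 N, if the wrist force passes 120 N, or if a joint passes its speed limit or range.

## Working session

There is one attempt and no reset: what is moved stays moved. The work goes in short steps, Python scripts to look and compute and a tool call to move; the robot and the scene stay as the last step left them, time stands still between calls to the robot, and variables do not carry over. Pictures are saved under pics/ and viewed, and the job is handed in when it is done.

Besides the shell and the picture viewer there is one more tool, called after "Emit:" as name([rows], argument=value, ...), one row to a line, values as JSON. step_arm: Moves the arm, as the interface text tells. Its arguments: {"type":"object","properties":{"xyz":{"type":"array"},"spin":{"type":"array"},"fingers":{"type":"array"}},"required":["xyz","spin","fingers"]}

```bash
mkdir -p pics
python3 - <<'E'
from bench import ctrl, eyes
import cv2,numpy as np
o=ctrl.get_obs();print(o['time_s'],o['eef_pos'],o['eef_rot'],o['opening'])
for n in("scene","top"):
    im=eyes.camera(n);cv2.imwrite(f"pics/{n}0.png",im[:,:,::-1]);m=eyes.camera_model(n);print(n,{k:(np.round(v,4).tolist() if k=='pose' else v) for k,v in m.items()})
m=eyes.camera_model("wrist");print(m)
E
```

```text
0.0 [0.18429261 0.54409996 0.24139662] [ 0.57411185 -0.41225454  0.57524445  0.41174701] 1.0006568845385173
scene {'vertical_fov': 57.72820182735454, 'cx': 258.6071426724242, 'cy': 193.70684869377956, 'pose': [[-0.732, -0.3722, 0.5707, 1.0402], [0.6812, -0.4155, 0.6028, 0.5088], [0.0128, 0.83, 0.5576, 0.5408], [0.0, 0.0, 0.0, 1.0]]}
top {'vertical_fov': 49.58950509745042, 'cx': 263.0840850113223, 'cy': 193.3154835959297, 'pose': [[0.0854, 0.9759, -0.2008, 0.3856], [-0.9963, 0.0827, -0.0215, -0.0073], [-0.0044, 0.2019, 0.9794, 0.9862], [0.0, 0.0, 0.0, 1.0]]}
{'vertical_fov': 64.11621548891748, 'cx': 255.7437086419904, 'cy': 190.0081649570596, 'tool_from_camera': array([[-7.21881101e-04,  2.59566034e-01, -9.65725092e-01,
        -1.31053840e-01],
       [-6.76935922e-04,  9.65724995e-01,  2.59566514e-01,
         6.59167652e-02],
       [ 9.99999510e-01,  8.41110166e-04, -5.21429050e-04,
        -4.45963643e-04],
       [ 0.00000000e+00,  0.00000000e+00,  0.00000000e+00,
         1.00000000e+00]])}
```

View pics/scene0.png

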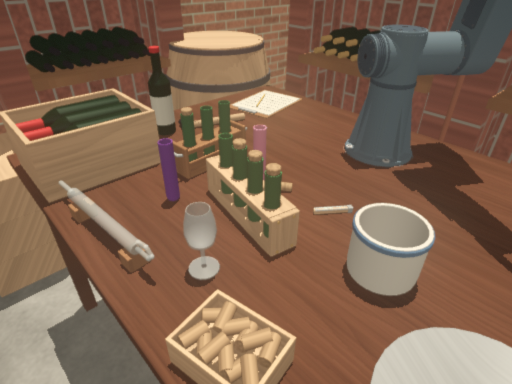

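View pics/top0.png

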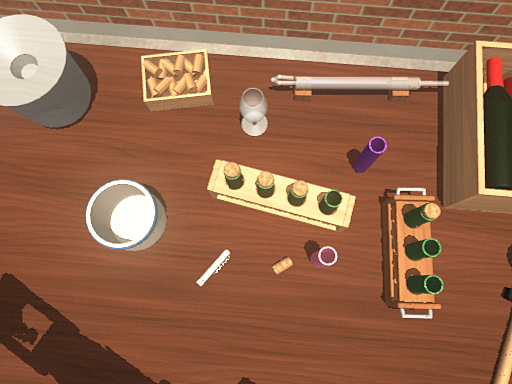

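Top view: the rack row has corks at (232,170), (265,180) and (299,190), and an open green tube at (333,200). The carrier has a stoppered tube at (430,212) and open ones at (430,248) and (432,285). The crock is at (122,215). Next I'll look at enlarged crops.

Run:
```python
import cv2,numpy as np
im=cv2.imread("pics/top0.png")
a=cv2.resize(im[150:240,200:360],None,fx=5,fy=5,interpolation=cv2.INTER_CUBIC);cv2.imwrite("pics/c1.png",a)
a=cv2.resize(im[180:325,375:455],None,fx=4,fy=4,interpolation=cv2.INTER_CUBIC)
b=cv2.resize(im[165:265,75:175],(580,580),interpolation=cv2.INTER_CUBIC)[:580]
b=cv2.resize(b,(440,440));c=np.zeros((580,770,3),np.uint8);c[:580,:320]=a;c[:440,325:765]=b
cv2.imwrite("pics/c2.png",c)
```

```text
(no output)
```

View pics/c1.png

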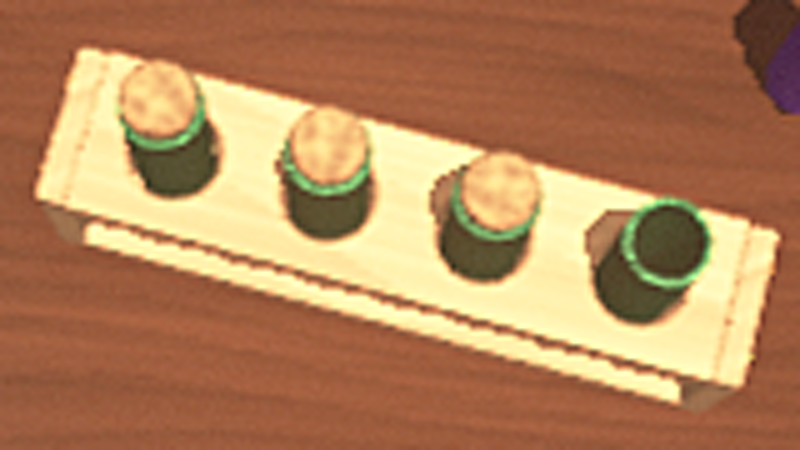

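View pics/c2.png

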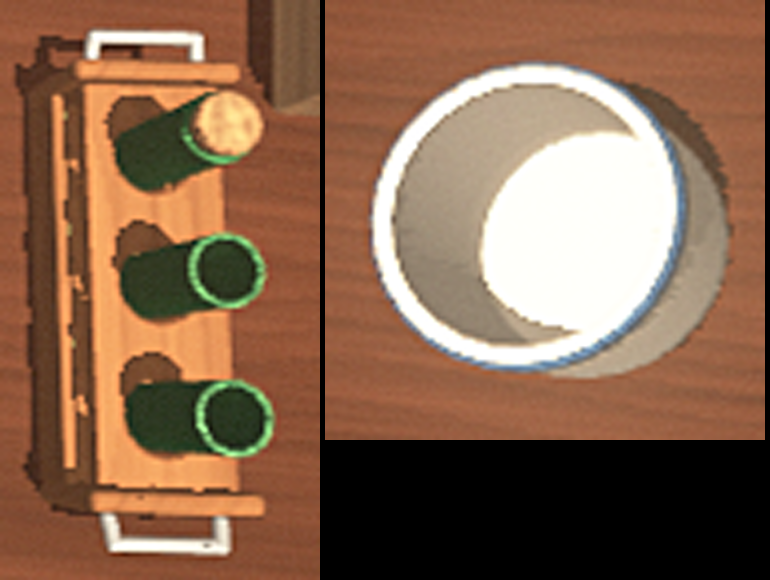

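```bash
cat > h.py <<'E'
import numpy as np, cv2
from scipy.spatial.transform import Rotation as R
def ray(u,v,m,P):
    f=192/np.tan(np.radians(m["vertical_fov"])/2)
    d=np.array([(u-m["cx"])/f,-(v-m["cy"])/f,-1]);return P[:3,3],P[:3,:3]@d
def onz(u,v,z,m,P):
    o,d=ray(u,v,m,P);return o+d*(z-o[2])/d[2]
def tool(o):
    q=o["eef_rot"];T=np.eye(4);T[:3,:3]=R.from_quat([q[1],q[2],q[3],q[0]]).as_matrix();T[:3,3]=o["eef_pos"];return T
E
python3 - <<'E'
from bench import ctrl,eyes
from h import *
m=eyes.camera_model("top");P=np.array(m["pose"])
for n,u,v,z in [("spent",333.2,198.6,.178),("k2",300,188,.192),("k1",265.6,179,.192),("k0",232.2,169.4,.192),("fresh",432.3,211.3,.192),("sa",431.8,247.8,.178),("sb",434,284.5,.178),("crock",121.4,214.3,.125),
("rTL",216.5,159.8,.1),("rTR",355.5,196.8,.1),("rBR",348.5,227.2,.1),("rBL",207.8,189.8,.1),("base",263,195,0)]:
    print(n,np.round(onz(u,v,z,m,P)*1000,1))
T=tool(ctrl.get_obs());print(T.round(3))
print(ctrl.tcp_to_tips)
E
```

```text
spent [ 552.4 -128.7  178. ]
k2 [565.1 -60.9 192. ]
k1 [577.5   7.7 192. ]
k0 [591.4  75.  192. ]
fresh [ 540.7 -318.4  192. ]
sa [ 471.9 -323.2  178. ]
sb [ 402.8 -327.6  178. ]
crock [492.3 303.8 125. ]
rTL [634.1 121.4 100. ]
rTR [ 576.6 -188.4  100. ]
rBR [ 509.  -176.2  100. ]
rBL [564.9 133.  100. ]
base [583.7  14.2   0. ]
[[-0.001 -0.947  0.321  0.184]
 [-0.001  0.321  0.947  0.544]
 [-1.     0.    -0.002  0.241]
 [ 0.     0.     0.     1.   ]]
0.011
```

Emit:
step_arm([
  [0,0,30],
  [20,-35,60],
  [40,-73,79],
  [60,-110,79],
  [85,-155,79],
  [110,-200,79],
  [135,-245,79],
  [160,-290,79],
  [185,-335,79],
  [205,-370,79],
], spin=[-0.12,-0.25,-0.38,-0.51,-0.64,-0.77,-0.9,-1.03,-1.16,-1.29], fingers=[100,100,100,100,100,100,100,100,100,100])

```text
time_s: 1.1
eef_pos: [0.3899, 0.1726, 0.3212]
eef_rot: [0.707, 0.018, 0.707, -0.018]
wrist_force: [0.8, 0.1, 0.9]
opening: 1.002
```

Run:
```python
from bench import ctrl,eyes
from h import *
o=ctrl.get_obs();T=tool(o);print(o['time_s'],T.round(4)[:3])
print(np.degrees(np.arctan2(T[1,2],T[0,2])))
m=eyes.camera_model("top");P=np.array(m["pose"])
for n,u,v,z in [("crate bl z0",440,205,0),("crate at z150",480,208,.15),("crate at z200",480,208,.2)]: print(n,onz(u,v,z,m,P))
```

```text
1.1 [[ 2.000e-04  5.150e-02  9.987e-01  3.899e-01]
 [ 0.000e+00  9.987e-01 -5.150e-02  1.726e-01]
 [-1.000e+00  1.000e-04  2.000e-04  3.212e-01]]
-2.953701521464843
crate bl z0 [ 0.59518509 -0.41193502  0.        ]
crate at z150 [ 0.56396277 -0.43133293  0.15      ]
crate at z200 [ 0.55329888 -0.40597817  0.2       ]
```

Emit:
step_arm([
  [20,-40,0],
  [43,-80,0],
  [64,-120,0],
  [85,-160,0],
  [107,-200,0],
  [128,-240,0],
  [150,-280,0],
  [162,-302,0],
  [162,-302,0],
  [162,-302,0],
], spin=[-0.03,-0.06,-0.09,-0.134,-0.134,-0.134,-0.134,-0.134,-0.134,-0.134], fingers=[100,100,100,100,100,100,100,100,100,100])

```text
time_s: 2.1
eef_pos: [0.5512, -0.1274, 0.3204]
eef_rot: [0.704, 0.064, 0.705, -0.064]
wrist_force: [-0.9, 0.4, -0.4]
opening: 0.998
```

```bash
cat > w.py <<'E'
import sys
from bench import ctrl,eyes
from h import *
o=ctrl.get_obs();T=tool(o);im=eyes.camera("wrist")
cv2.imwrite(f"pics/{sys.argv[1]}.png",im[:,:,::-1]);np.save(f"pics/{sys.argv[1]}.npy",T)
print(o['time_s'],T[:3,3].round(4),np.degrees(np.arctan2(T[1,2],T[0,2])).round(2),o['wrist_force'],o['opening'])
E
python3 w.py w1
```

```text
2.1 [ 0.5512 -0.1274  0.3204] -10.37 [-0.87878476  0.44650655 -0.37074709] 0.9980487311396268
```

View pics/w1.png

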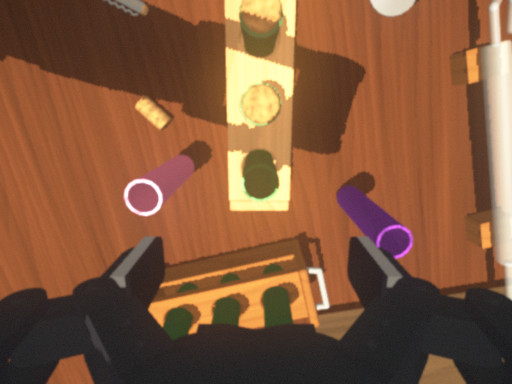

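Run:
```python
from h import *
im=cv2.imread("pics/w1.png")
a=cv2.resize(im[60:220,200:320],None,fx=4,fy=4,interpolation=cv2.INTER_CUBIC)
a=np.clip(a.astype(float)*1.8,0,255).astype(np.uint8)
cv2.imwrite("pics/w1c.png",a[:600])
```

```text
(no output)
```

View pics/w1c.png

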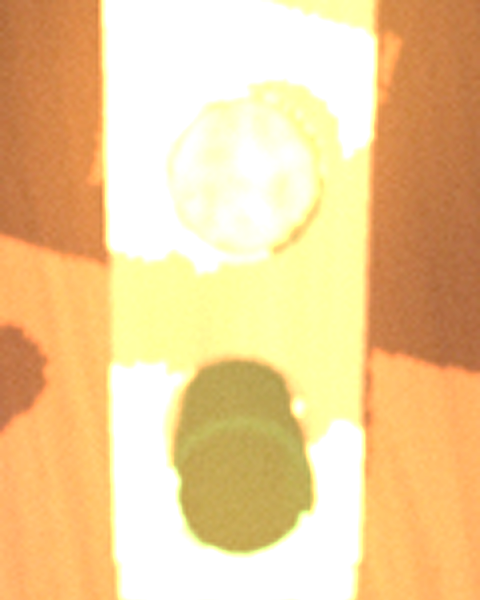

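Run:
```python
from bench import ctrl,eyes
from h import *
m=eyes.camera_model("wrist");P=np.load("pics/w1.npy")@m["tool_from_camera"]
for n,u,v,z in [("spent",260.7,181.2,.178),("k2",261.2,104,.192),("rL",225.5,145,.1),("rR",294,145,.1),("rL2",229.5,205,.1),("rR2",289.5,205,.1),("pink",144,197,.15),("end",260,209.5,.1)]: print(n,np.round(onz(u,v,z,m,P)*1000,1))
```

```text
spent [ 555.  -127.8  178. ]
k2 [567.2 -60.9 192. ]
rL [520.6 -97.2 100. ]
rR [ 597.6 -111.3  100. ]
rL2 [ 510.6 -168.4  100. ]
rR2 [ 581.6 -181.4  100. ]
pink [ 433.5 -129.3  150. ]
end [ 545.6 -180.7  100. ]
```

The choices are: the open green tube in the rack at top (333,199), which is the one wanted; the open spares in the carrier at (432,248) and (434,284), not it; and the pink (327,256) and purple (377,146) tubes, not it. The crop shows a green rim with no cork at wrist pixel (261,181). Descending now.

Emit:
step_arm([
  [3,-1,-30],
  [3,-1,-60],
  [3,-1,-90],
  [3,-1,-115],
  [3,-1,-135],
  [3,-1,-150],
  [3,-1,-160],
  [3,-1,-165],
  [3,-1,-165],
  [3,-1,-165],
], spin=[0,0,0,0,0,0,0,0,0,0], fingers=[100,100,100,100,100,100,100,100,100,100])

```text
time_s: 3.15
eef_pos: [0.5551, -0.1286, 0.1572]
eef_rot: [0.705, 0.063, 0.704, -0.064]
wrist_force: [0.3, -0.0, 0.1]
opening: 1.001
```

```bash
python3 w.py w2
```

```text
3.15 [ 0.5551 -0.1286  0.1572] -10.31 [ 0.28673889 -0.01263764  0.06486195] 1.0005095596727376
```

View pics/w2.png

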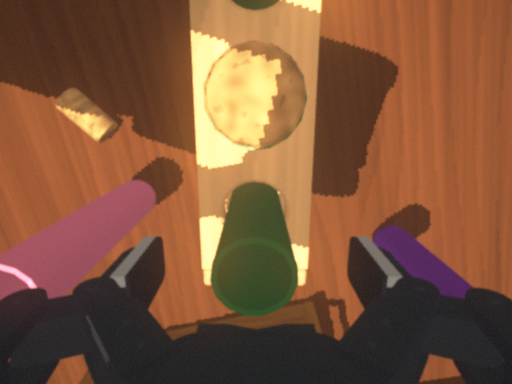

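The tube's rim (255,275) sits centred between the jaws. Closing.

Emit:
step_arm([
  [0,0,0],
  [0,0,0],
  [0,0,0],
  [0,0,0],
  [0,0,0],
  [0,0,0],
  [0,0,0],
  [0,0,0],
  [0,0,0],
  [0,0,0],
], spin=[0,0,0,0,0,0,0,0,0,0], fingers=[60,30,0,0,0,0,0,0,0,0])

```text
time_s: 4.2
eef_pos: [0.5549, -0.1286, 0.1568]
eef_rot: [0.705, 0.063, 0.704, -0.064]
wrist_force: [-0.4, -0.2, 4.8]
opening: 0.403
```

Emit:
step_arm([
  [0,0,5],
  [0,0,12],
  [0,0,24],
  [0,0,40],
  [0,0,60],
  [0,0,80],
  [0,0,100],
  [0,0,120],
  [0,0,140],
  [0,0,150],
], spin=[0,0,0,0,0,0,0,0,0,0], fingers=[0,0,0,0,0,0,0,0,0,0])

```text
time_s: 5.2
eef_pos: [0.5552, -0.1287, 0.3091]
eef_rot: [0.705, 0.063, 0.703, -0.064]
wrist_force: [0.5, 0.2, -0.3]
opening: 0.403
```

```bash
python3 w.py w3
```

```text
5.2 [ 0.5552 -0.1287  0.3091] -10.31 [ 0.51007474  0.21277277 -0.3462279 ] 0.40342240278856367
```

View pics/w3.png

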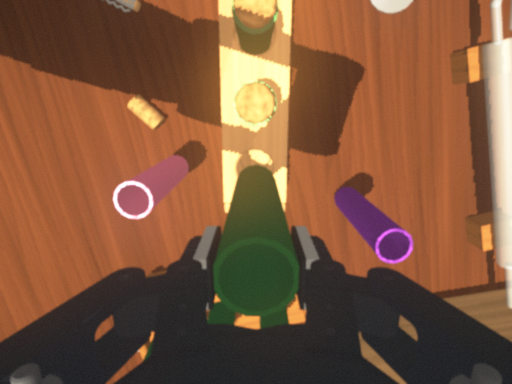

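The tube is held upright in the jaws (rim at 255,275). Raising it further and crossing to the crock.

Emit:
step_arm([
  [0,0,25],
  [0,0,55],
  [0,0,80],
  [-4,25,82],
  [-9,60,82],
  [-15,100,82],
  [-21,140,82],
  [-27,180,82],
  [-33,220,82],
  [-39,260,82],
], spin=[0,0,0,0,0,0,0,0,0,0], fingers=[0,0,0,0,0,0,0,0,0,0])

```text
time_s: 6.25
eef_pos: [0.5148, 0.1331, 0.3876]
eef_rot: [0.704, 0.064, 0.705, -0.064]
wrist_force: [0.9, 0.5, -1.6]
opening: 0.405
```

Emit:
step_arm([
  [-4,40,0],
  [-9,80,0],
  [-14,115,0],
  [-19,145,0],
  [-23,165,0],
  [-24,173,0],
  [-24,173,0],
  [-24,173,0],
], spin=[0,0,0,0,0,0,0,0], fingers=[0,0,0,0,0,0,0,0])

```text
time_s: 7.05
eef_pos: [0.4917, 0.3038, 0.3879]
eef_rot: [0.704, 0.063, 0.704, -0.064]
wrist_force: [0.2, -0.0, -1.0]
opening: 0.404
```

```bash
python3 w.py w4
python3 - <<'E'
from bench import eyes
import cv2
for n in("scene","top"): cv2.imwrite(f"pics/{n}1.png",eyes.camera(n)[:,:,::-1])
E
```

```text
7.05 [0.4917 0.3038 0.3879] -10.34 [ 0.22519994 -0.02598804 -1.03822711] 0.40367922422753094
```

View pics/w4.png

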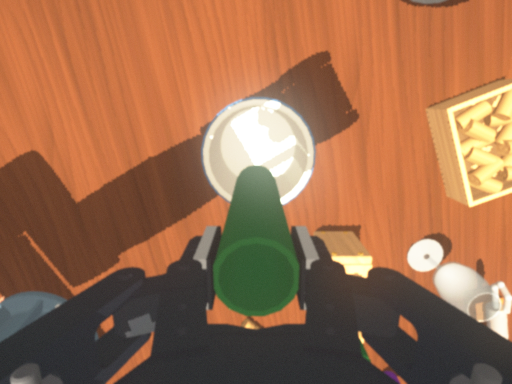

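View pics/scene1.png

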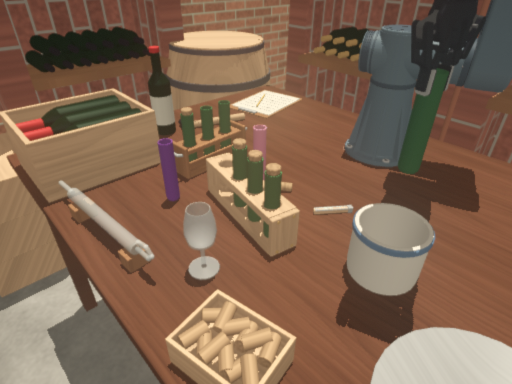

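View pics/top1.png

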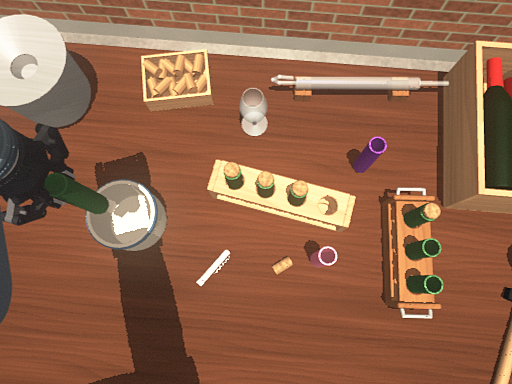

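Run:
```python
from bench import ctrl,eyes
from h import *
m=eyes.camera_model("wrist");P=np.load("pics/w4.npy")@m["tool_from_camera"]
print(onz(259,153.5,.125,m,P))
im=cv2.imread("pics/top1.png")
a=cv2.resize(im[175:235,290:370],None,fx=8,fy=8,interpolation=cv2.INTER_CUBIC);cv2.imwrite("pics/c3.png",a)
```

```text
[0.49662794 0.31093348 0.125     ]
```

View pics/c3.png

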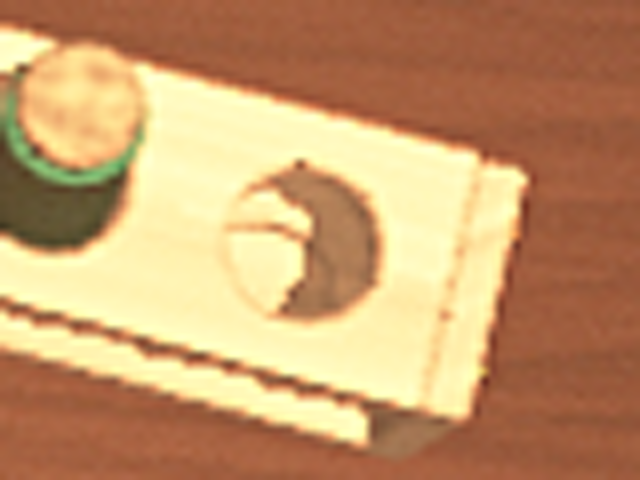

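Emit:
step_arm([
  [3,3,-15],
  [3,3,-45],
  [3,3,-80],
  [3,3,-115],
  [3,3,-145],
  [3,3,-170],
  [3,3,-190],
  [3,3,-205],
  [3,3,-213],
  [3,3,-213],
], spin=[0,0,0,0,0,0,0,0,0,0], fingers=[0,0,0,0,0,0,0,0,0,0])

```text
time_s: 8.2
eef_pos: [0.494, 0.3072, 0.174]
eef_rot: [0.704, 0.063, 0.705, -0.064]
wrist_force: [-0.3, -0.5, -1.4]
opening: 0.407
```

Emit:
step_arm([
  [0,0,-3],
  [0,0,-6],
  [0,0,-9],
  [0,0,-12],
  [0,0,-14],
  [0,0,-15],
  [0,0,-15],
], spin=[0,0,0,0,0,0,0], fingers=[0,0,0,0,0,0,0])

```text
time_s: 8.9
eef_pos: [0.4945, 0.3076, 0.1601]
eef_rot: [0.704, 0.064, 0.704, -0.064]
wrist_force: [0.0, -0.2, -1.4]
opening: 0.403
```

```bash
python3 w.py w5
```

```text
8.9 [0.4945 0.3076 0.1601] -10.31 [ 0.00927846 -0.23177174 -1.3905382 ] 0.4033738096686053
```

View pics/w5.png

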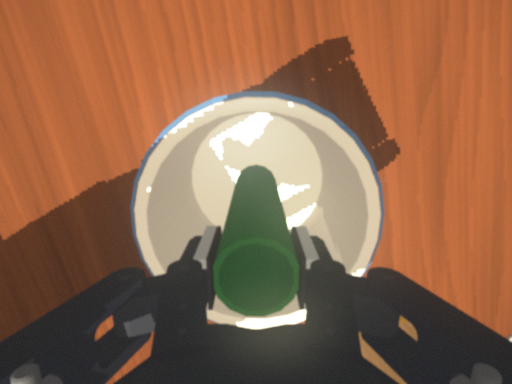

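The tube is inside the crock with its foot near (257,175), clear of the walls. No contact yet (Fz −1.4 N, its own weight). Creeping down.

Emit:
step_arm([
  [0,0,-1],
  [0,0,-1],
  [0,0,-2],
  [0,0,-2],
  [0,0,-3],
  [0,0,-3],
], spin=[0,0,0,0,0,0], fingers=[0,0,0,0,0,0])

```text
time_s: 9.55
eef_pos: [0.4945, 0.3076, 0.1571]
eef_rot: [0.704, 0.064, 0.704, -0.064]
wrist_force: [0.0, -0.3, -0.1]
opening: 0.401
```

Emit:
step_arm([
  [0,0,-0.5],
  [0,0,-1],
  [0,0,-1],
  [0,0,-1],
], spin=[0,0,0,0], fingers=[0,0,0,0])

```text
time_s: 9.95
eef_pos: [0.4947, 0.3077, 0.1568]
eef_rot: [0.704, 0.064, 0.704, -0.063]
wrist_force: [-0.6, 0.3, 3.2]
opening: 0.403
```

It is standing on the floor (+3.2 N). Releasing gently.

Emit:
step_arm([
  [0,0,0],
  [0,0,0],
  [0,0,0],
  [0,0,0],
  [0,0,0],
  [0,0,0],
  [0,0,0],
  [0,0,0],
  [0,0,0],
  [0,0,0],
], spin=[0,0,0,0,0,0,0,0,0,0], fingers=[42,45,50,60,75,100,100,100,100,100])

```text
time_s: 10.95
eef_pos: [0.4946, 0.3076, 0.1563]
eef_rot: [0.704, 0.064, 0.704, -0.064]
wrist_force: [-1.0, 0.6, -0.3]
opening: 0.997
```

```bash
python3 w.py w6
```

```text
10.95 [0.4946 0.3076 0.1563] -10.31 [-1.03548377  0.55817632 -0.31773283] 0.9965756848510718
```

View pics/w6.png

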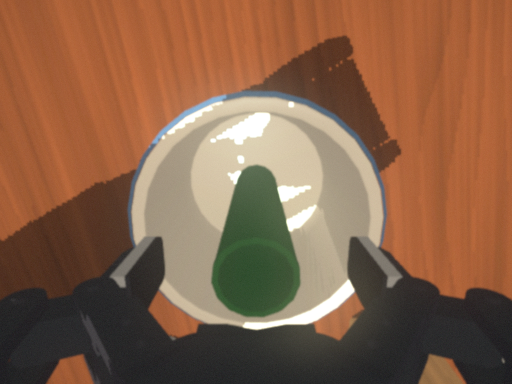

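The tube stands on its own. Moving up and away, then back over the rack hole.

Emit:
step_arm([
  [0,0,20],
  [0,0,60],
  [0,0,105],
  [0,0,150],
  [0,0,175],
  [6,-40,180],
  [12,-85,180],
  [18,-130,180],
  [24,-175,180],
  [30,-220,180],
], spin=[0,0,0,0,0,0,0,0,0,0], fingers=[100,100,100,100,100,100,100,100,100,100])

```text
time_s: 12.0
eef_pos: [0.5245, 0.0859, 0.3365]
eef_rot: [0.704, 0.063, 0.704, -0.063]
wrist_force: [-0.1, -0.0, 0.4]
opening: 1.004
```

Emit:
step_arm([
  [6,-45,0],
  [12,-90,0],
  [18,-135,0],
  [24,-175,-10],
  [28,-205,-20],
  [30,-216,-30],
  [30,-216,-40],
  [30,-216,-40],
  [30,-216,-40],
], spin=[0,0,0,0,0,0,0,0,0], fingers=[100,100,100,100,100,100,100,100,100])

```text
time_s: 12.9
eef_pos: [0.5545, -0.1268, 0.2962]
eef_rot: [0.704, 0.063, 0.704, -0.063]
wrist_force: [0.2, -0.3, -0.6]
opening: 1.003
```

```bash
python3 w.py w7;python3 - <<'E'
from h import *
im=cv2.imread("pics/w7.png")
a=cv2.resize(im[80:240,190:330],None,fx=3.7,fy=3.7,interpolation=cv2.INTER_CUBIC)
cv2.imwrite("pics/w7c.png",a)
E
```

```text
12.9 [ 0.5545 -0.1268  0.2962] -10.22 [ 0.15822706 -0.26158107 -0.59143862] 1.0032467808381536
```

View pics/w7.png

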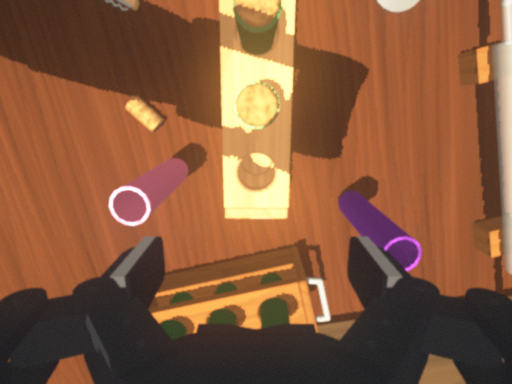

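View pics/w7c.png

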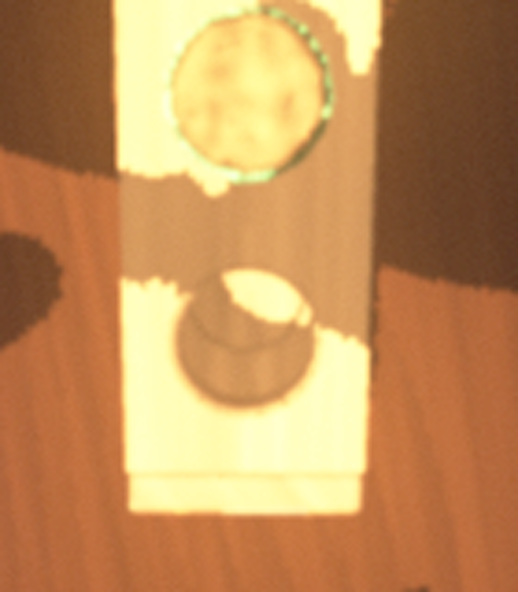

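Run:
```python
from bench import ctrl,eyes
from h import *
m=eyes.camera_model("wrist");P=np.load("pics/w7.npy")@m["tool_from_camera"]
for u,v in[(256.2,171.4),(237.6,171.4),(274.9,171.4),(256.2,190.4)]: print(onz(u,v,.1,m,P))
m=eyes.camera_model("top");P=np.array(m["pose"]);print(onz(327.75,205.1,.1,m,P))
for u,v in[(318,205.1),(337.4,205.1)]:print(onz(u,v,.1,m,P))
```

```text
[ 0.5540968  -0.12832733  0.1       ]
[ 0.53418332 -0.12473155  0.1       ]
[ 0.57411323 -0.1319417   0.1       ]
[ 0.55029358 -0.14939523  0.1       ]
[ 0.55321749 -0.12944157  0.1       ]
[ 0.55143474 -0.10844083  0.1       ]
[ 0.55498158 -0.15022262  0.1       ]
```

The empty hole measures (554,−128) from the wrist and (553,−129) from the top view, so they agree. On to the carrier.

Emit:
step_arm([
  [0,-15,14],
  [-2,-35,24],
  [-3,-55,24],
  [-5,-80,24],
  [-7,-105,24],
  [-8,-130,24],
  [-10,-150,24],
  [-12,-170,24],
  [-13,-185,24],
  [-13,-191,24],
], spin=[-0.13,-0.27,-0.4,-0.53,-0.66,-0.8,-0.93,-1.06,-1.2,-1.326], fingers=[100,100,100,100,100,100,100,100,100,100])

```text
time_s: 13.95
eef_pos: [0.542, -0.3199, 0.3212]
eef_rot: [0.515, 0.485, 0.514, -0.485]
wrist_force: [-0.4, 0.1, -0.5]
opening: 0.998
```

Emit:
step_arm([
  [0,0,0],
  [0,0,0],
], spin=[0,0], fingers=[100,100])

```text
time_s: 14.15
eef_pos: [0.5421, -0.3185, 0.3209]
eef_rot: [0.517, 0.482, 0.517, -0.482]
wrist_force: [0.1, 0.0, 1.5]
opening: 1.006
```

```bash
python3 w.py w8;python3 - <<'E'
from h import *
im=cv2.imread("pics/w8.png")
a=cv2.resize(im[130:280,170:340],None,fx=4,fy=4,interpolation=cv2.INTER_CUBIC)
cv2.imwrite("pics/w8c.png",a)
E
```

```text
14.15 [ 0.5421 -0.3185  0.3209] -86.03 [0.09974844 0.04237178 1.4735735 ] 1.0062150481642864
```

View pics/w8.png

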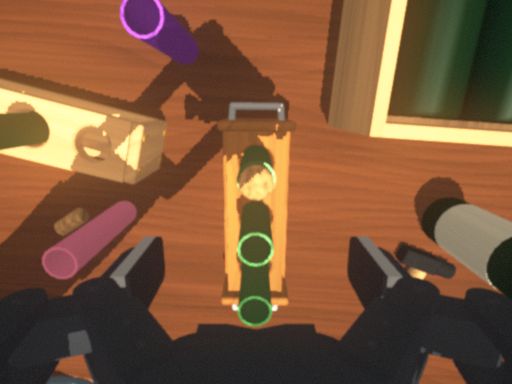

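View pics/w8c.png

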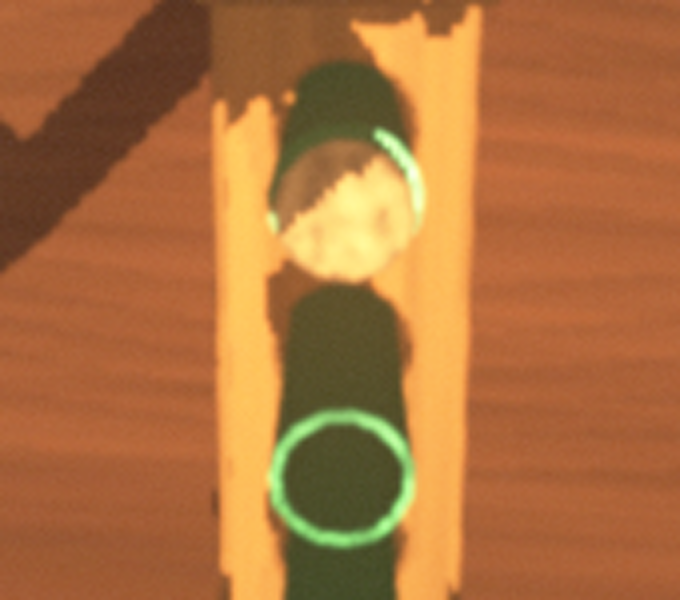

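Run:
```python
from bench import ctrl,eyes
from h import *
m=eyes.camera_model("wrist");P=np.load("pics/w8.npy")@m["tool_from_camera"]
print("fresh",onz(256.5,182.7,.192,m,P),"sa",onz(255.6,249.5,.178,m,P))
print("bottle base",onz(440,205,0,m,P),"left edge",onz(424,215,0,m,P),onz(436,225,.2,m,P)); print("tab",onz(425,262,0,m,P))
m=eyes.camera_model("scene");P=np.array(m["pose"]);print("bottle scene",onz(166,132,0,m,P))
```

```text
fresh [ 0.54401931 -0.31912161  0.192     ] sa [ 0.47351296 -0.32315528  0.178     ]
bottle base [ 0.48122994 -0.60835779  0.        ] left edge [ 0.46333864 -0.58713903  0.        ] [ 0.51867003 -0.47889856  0.2       ]
tab [ 0.3832863  -0.60592198  0.        ]
bottle scene [ 0.4627693  -0.61138782  0.        ]
```

Emit:
step_arm([
  [1,0,-30],
  [1,0,-60],
  [1,0,-90],
  [1,0,-115],
  [1,0,-135],
  [1,0,-150],
  [1,0,-160],
  [1,0,-165],
  [1,0,-165],
  [1,0,-165],
], spin=[0,0,0,0,0,0,0,0,0,0], fingers=[100,100,100,100,100,100,100,100,100,100])

```text
time_s: 15.2
eef_pos: [0.5431, -0.3198, 0.1563]
eef_rot: [0.517, 0.483, 0.515, -0.483]
wrist_force: [-0.1, 0.1, -0.1]
opening: 1.0
```

```bash
python3 w.py w9
```

```text
15.2 [ 0.5431 -0.3198  0.1563] -86.27 [-0.09109336  0.13364473 -0.09641472] 1.0002816716508998
```

View pics/w9.png

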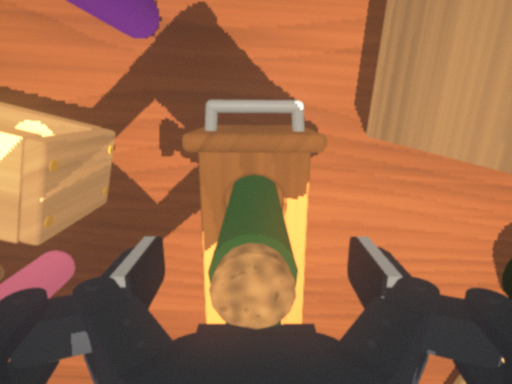

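The corked tube (cork at 253,285) is centred between the jaws. Closing and lifting.

Emit:
step_arm([
  [0,0,0],
  [0,0,0],
  [0,0,0],
  [0,0,0],
  [0,0,0],
  [0,0,0],
  [0,0,0],
  [0,0,0],
  [0,0,0],
  [0,0,0],
], spin=[0,0,0,0,0,0,0,0,0,0], fingers=[60,30,0,0,0,0,0,0,0,0])

```text
time_s: 16.25
eef_pos: [0.5429, -0.3196, 0.1558]
eef_rot: [0.516, 0.484, 0.516, -0.484]
wrist_force: [-0.5, 0.5, 4.5]
opening: 0.404
```

Emit:
step_arm([
  [0,0,5],
  [0,0,12],
  [0,0,24],
  [0,0,40],
  [0,0,60],
  [0,0,85],
  [0,0,110],
  [0,0,135],
  [0,0,150],
  [0,0,160],
], spin=[0,0,0,0,0,0,0,0,0,0], fingers=[0,0,0,0,0,0,0,0,0,0])

```text
time_s: 17.25
eef_pos: [0.5429, -0.3197, 0.3177]
eef_rot: [0.517, 0.484, 0.515, -0.484]
wrist_force: [0.1, 0.8, -2.7]
opening: 0.405
```

```bash
python3 w.py w10
```

```text
17.25 [ 0.5429 -0.3197  0.3177] -86.29 [ 0.11288909  0.80697863 -2.71825091] 0.4051853094692931
```

View pics/w10.png

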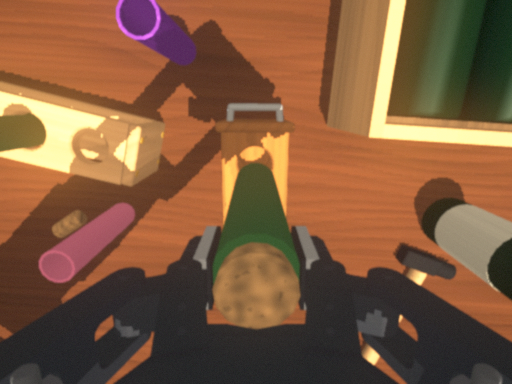

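Emit:
step_arm([
  [1,6,3],
  [2,21,3],
  [3,41,3],
  [5,66,3],
  [6,91,3],
  [7,116,3],
  [9,141,3],
  [10,166,3],
  [11,181,3],
  [11.5,191,3],
], spin=[0.13,0.27,0.4,0.53,0.66,0.8,0.93,1.06,1.2,1.326], fingers=[0,0,0,0,0,0,0,0,0,0])

```text
time_s: 18.3
eef_pos: [0.5536, -0.1267, 0.3171]
eef_rot: [0.704, 0.061, 0.705, -0.061]
wrist_force: [0.5, -0.3, -2.3]
opening: 0.401
```

Emit:
step_arm([
  [0,0,0],
  [0,0,-20],
  [0,0,-40],
  [0,0,-48],
  [0,0,-48],
  [0,0,-48],
], spin=[0,0,0,0,0,0], fingers=[0,0,0,0,0,0])

```text
time_s: 18.9
eef_pos: [0.5543, -0.1289, 0.2707]
eef_rot: [0.704, 0.064, 0.704, -0.064]
wrist_force: [-0.9, 0.1, -1.9]
opening: 0.407
```

```bash
python3 w.py w11;python3 - <<'E'
from h import *
from bench import eyes
im=cv2.imread("pics/w11.png")
cv2.imwrite("pics/w11c.png",cv2.resize(im[80:330,180:330],None,fx=2.4,fy=2.4,interpolation=cv2.INTER_CUBIC))
t=eyes.camera("top")[:,:,::-1];cv2.imwrite("pics/top2.png",t)
t=eyes.camera("scene")[:,:,::-1];cv2.imwrite("pics/s2c.png",cv2.resize(t[100:250,180:320],None,fx=4,fy=4,interpolation=cv2.INTER_CUBIC))
E
```

```text
18.9 [ 0.5543 -0.1289  0.2707] -10.4 [-0.85465105  0.09656625 -1.93860145] 0.4068335873732772
```

View pics/w11c.png

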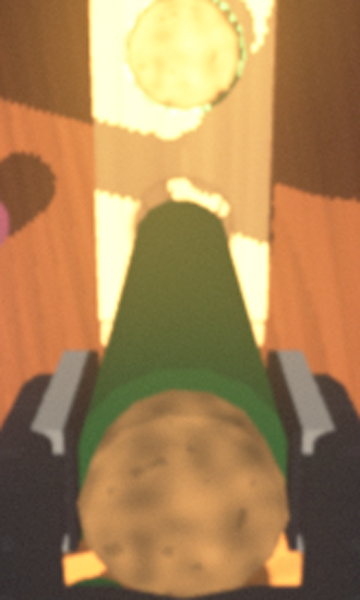

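View pics/s2c.png

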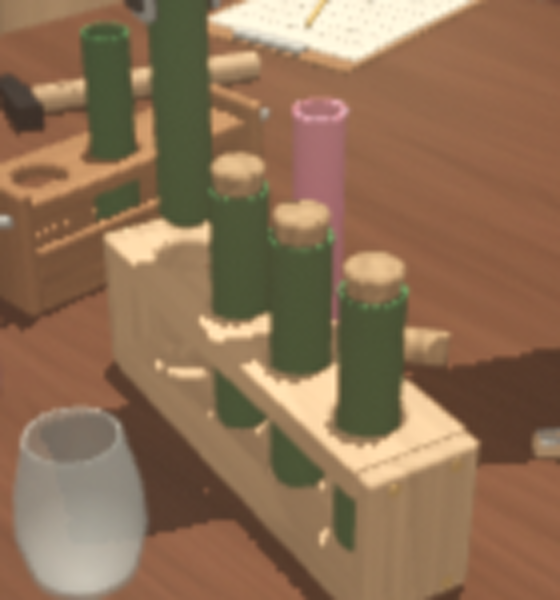

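View pics/top2.png

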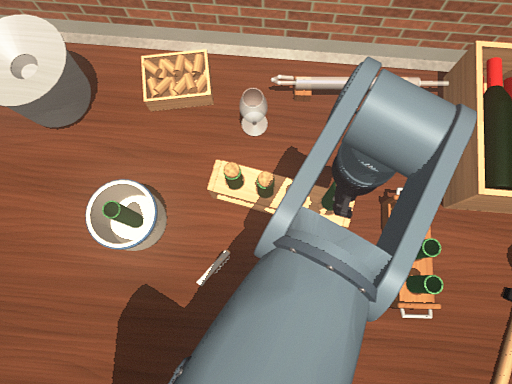

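The foot (wrist 255,165) sits over the hole's middle. Lowering to the mouth and checking force.

Emit:
step_arm([
  [0,0,-6],
  [0,0,-12],
  [0,0,-17],
  [0,0,-20],
  [0,0,-23],
  [0,0,-26],
  [0,0,-29],
  [0,0,-32],
  [0,0,-35],
  [0,0,-35],
], spin=[0,0,0,0,0,0,0,0,0,0], fingers=[0,0,0,0,0,0,0,0,0,0])

```text
time_s: 20.05
eef_pos: [0.5538, -0.1283, 0.2347]
eef_rot: [0.704, 0.064, 0.705, -0.063]
wrist_force: [1.1, -0.7, -3.5]
opening: 0.405
```

```bash
python3 w.py w12;python3 - <<'E'
from h import *
im=cv2.imread("pics/w12.png")
cv2.imwrite("pics/w12c.png",cv2.resize(im[80:330,180:330],None,fx=2.4,fy=2.4,interpolation=cv2.INTER_CUBIC))
E
```

```text
20.05 [ 0.5538 -0.1283  0.2347] -10.31 [ 1.09818579 -0.67407296 -3.49398028] 0.4052594008971901
```

View pics/w12c.png

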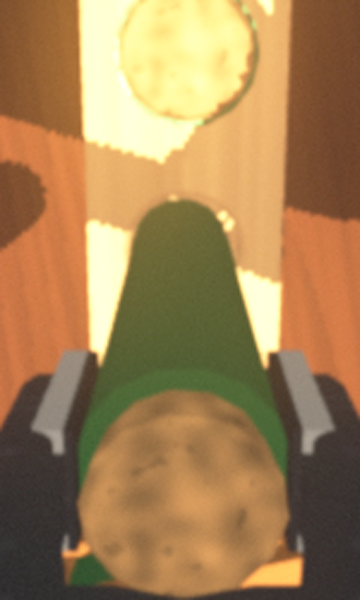

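The foot has entered the hole with no contact force. Continuing.

Emit:
step_arm([
  [0,0,-6],
  [0,0,-13],
  [0,0,-20],
  [0,0,-27],
  [0,0,-34],
  [0,0,-41],
  [0,0,-48],
  [0,0,-54],
  [0,0,-58],
  [0,0,-58],
], spin=[0,0,0,0,0,0,0,0,0,0], fingers=[0,0,0,0,0,0,0,0,0,0])

```text
time_s: 21.1
eef_pos: [0.5537, -0.1282, 0.1765]
eef_rot: [0.704, 0.064, 0.705, -0.063]
wrist_force: [-0.1, 0.0, -2.6]
opening: 0.402
```

Emit:
step_arm([
  [0,0,-3],
  [0,0,-6],
  [0,0,-9],
  [0,0,-12],
  [0,0,-14],
  [0,0,-16],
  [0,0,-17],
  [0,0,-17],
], spin=[0,0,0,0,0,0,0,0], fingers=[0,0,0,0,0,0,0,0])

```text
time_s: 21.9
eef_pos: [0.554, -0.1284, 0.1601]
eef_rot: [0.704, 0.064, 0.704, -0.064]
wrist_force: [0.2, 0.2, -2.6]
opening: 0.403
```

Emit:
step_arm([
  [0,0,-1],
  [0,0,-2],
  [0,0,-3],
  [0,0,-4],
  [0,0,-4],
  [0,0,-4],
], spin=[0,0,0,0,0,0], fingers=[0,0,0,0,0,0])

```text
time_s: 22.5
eef_pos: [0.5541, -0.1284, 0.1562]
eef_rot: [0.704, 0.064, 0.704, -0.064]
wrist_force: [0.2, 0.8, -1.9]
opening: 0.405
```

Emit:
step_arm([
  [0,0,-0.5],
  [0,0,-1],
  [0,0,-1],
  [0,0,-1],
], spin=[0,0,0,0], fingers=[0,0,0,0])

```text
time_s: 22.9
eef_pos: [0.5543, -0.1285, 0.1558]
eef_rot: [0.704, 0.063, 0.704, -0.064]
wrist_force: [-1.2, 0.5, 3.1]
opening: 0.402
```

Home on the floor (+3.1 N at the same height it was picked from). Releasing and retreating.

Emit:
step_arm([
  [0,0,0],
  [0,0,0],
  [0,0,0],
  [0,0,0],
  [0,0,0],
  [0,0,0],
  [0,0,0],
  [0,0,0],
  [0,0,0],
  [0,0,0],
], spin=[0,0,0,0,0,0,0,0,0,0], fingers=[42,45,50,60,75,100,100,100,100,100])

```text
time_s: 23.9
eef_pos: [0.5541, -0.1284, 0.1553]
eef_rot: [0.704, 0.064, 0.704, -0.064]
wrist_force: [0.0, 0.6, -0.4]
opening: 1.001
```

Emit:
step_arm([
  [0,0,15],
  [0,0,45],
  [0,0,80],
  [0,0,120],
  [0,0,160],
  [0,0,185],
  [-30,0,200],
  [-70,0,200],
  [-110,0,200],
  [-130,0,200],
], spin=[0,0,0,0,0,0,0,0,0,0], fingers=[100,100,100,100,100,100,100,100,100,100])

```text
time_s: 24.9
eef_pos: [0.4219, -0.128, 0.3567]
eef_rot: [0.705, 0.063, 0.704, -0.064]
wrist_force: [0.0, 0.2, 0.2]
opening: 0.997
```

Emit:
step_arm([
  [-20,0,0],
  [-40,0,0],
  [-60,0,0],
  [-60,0,0],
], spin=[0,0,0,0], fingers=[100,100,100,100])

```text
time_s: 25.3
eef_pos: [0.3629, -0.1283, 0.3567]
eef_rot: [0.705, 0.063, 0.704, -0.065]
wrist_force: [0.5, 0.1, -0.5]
opening: 0.998
```

Run:
```python
from bench import ctrl,eyes
import cv2
for n in("scene","top"): cv2.imwrite(f"pics/{n}3.png",eyes.camera(n)[:,:,::-1])
im=cv2.imread("pics/scene3.png");cv2.imwrite("pics/s3c.png",cv2.resize(im[110:260,160:310],(600,600),interpolation=cv2.INTER_CUBIC))
print(ctrl.get_obs()['time_s'])
```

```text
25.4
```

View pics/scene3.png

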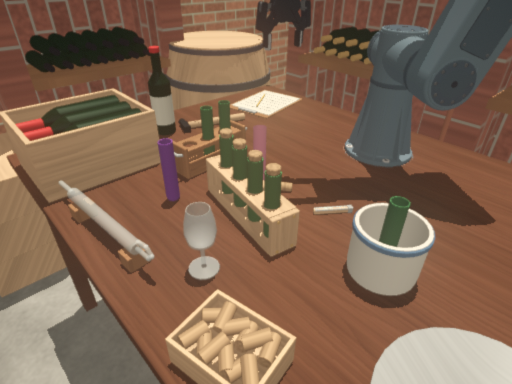

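View pics/s3c.png

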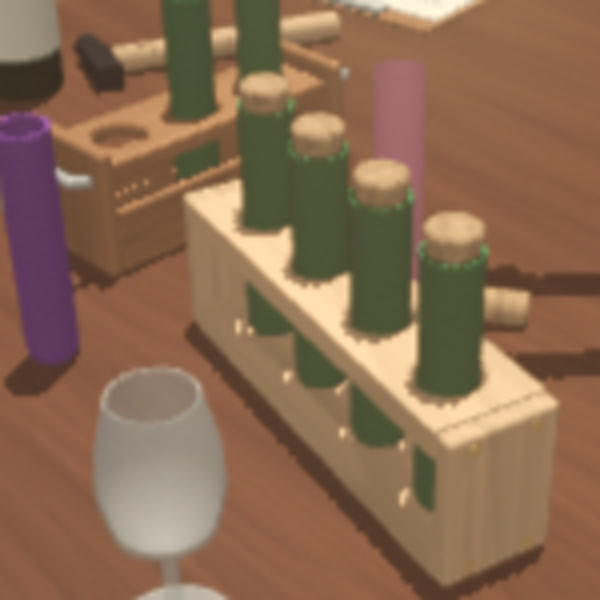

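View pics/top3.png

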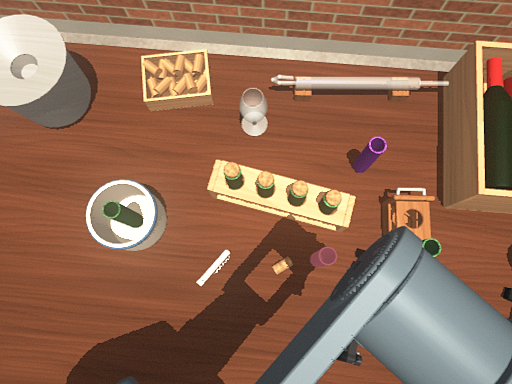

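The rack holds four corked tubes at equal heights, the spent tube is in the crock (top 110,212), two spares are still in the carrier, and everything else is where it was. Handing in.

```bash
python3 -c "
from bench import hand_in
print(hand_in())"
```

```text
the job is handed in; nothing more can be done
None
```

I moved the open green tube from the rack's −y end hole to the crock and stood the stoppered sample from the carrier in the hole it left. The job was handed in at about 25 s of the 72 s allowed.

- **Spent tube:** I lowered it until it touched the crock floor at about 3 N, then released it. It was standing on its own when the gripper left it, and it is still in the crock in the last pictures.
- **Fresh sample:** It went into the free hole with no measurable side contact. It touched down at about 3 N with the gripper at the height it was picked from, so it should be fully home. In the last scene picture its cork is level with the other three.
- **Everything else:** The three other rack tubes, the two spares, the glass, the corkscrew and the cork look unmoved. The arm partly hides the carrier in the last top view, so I checked the spares in the scene view. The highest force in any reading was about 5 N.

The top and wrist cameras disagreed by 2–3 mm on tube positions and by about 8 mm on the crock. I used values in between, and no check failed.

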